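# Crack the walnut in the bench nutcracker

### The job

On the blue pastry table, pick the tan walnut out from the other things and lay it, still whole and with its length along the handles, on the steel seat between the nutcracker's jaws. Then squeeze the two red handles together until the shell gives way, and let them spring open again, leaving the cracked walnut on the seat.

Things in the scene. Friction and masses are not known exactly. Their poses are not given: they have to be found in the camera images.
- walnut_mid (a point): The walnut: tan wrinkled oval nut, 46 mm long, 34 wide, 34 high, about 40 g, loose on the table (the round green lime and the small dark chestnut are not wanted). Point: its centre, 17 mm above its underside. x along its length, y across, z up; either way round is the same. Grip it by its ends (flat, 14 x 14 mm; fingers close along x, about 25 N); a hard grip across y can crack it.
- seat (a point): Nutcracker, fixed on a 12 mm wooden base. Point: where the walnut's centre belongs, 17 mm above the flat steel seat (56 x 34 mm, top 28 mm above the table), walnut length along x. z up. Pivot post (26 mm thick, 60 mm high) at x +85 mm. From it two straight handles run to -x, past the seat as jaws 42 mm apart when open, 14 mm high, mid-height at this point.
- grips (a point): Midway between the nutcracker's two red grips, 75 mm to the -x side of the seat point, same height and axes. Each grip is 80 mm long (x), 16 mm high; 64 mm wide over both when open, about 39 mm fully squeezed. Squeeze both from above, fingers closing along y, within 20 mm of this point. Under them is only the 12 mm base.
- handle_left (a joint): Angle of the left (+y) handle about the pivot: 0 rad sprung open, growing as squeezed, stop at 0.078. The right one mirrors it but moves on its own. A spring (1 to 2 N at the grips) reopens each when let go. On the walnut the squeeze rises to about 12 N, then drops as the shell gives; squeeze to the stops with 20 to 40 N: they spare the nut.
- shell (a joint): How far the walnut's one side is pushed in along its y, in m: 0 whole, about 0.008 cracked. It stays whole up to about 20 N, then resists less and less, and once past 0.004 goes to 0.008 by itself and stays; a pale crack line then shows on top.
Things that resemble listed ones, but are neither listed nor needed, are in the scene too. Of the things like the part that bears walnut_mid, leave any that is pink or purple; of the rest the smaller one is meant.

How it is judged:
By the outcome, as a careful person would: the job done as asked, in the order asked, and still so for the second after the job is handed in, with the robot touching nothing.
It also fails if it takes over 56 s, if anything falls off the work surface, if the arm or the gripper's body presses on something with over 40 N, if the wrist force passes 120 N, or if a joint passes its speed limit or range.

### The arm

A 6-joint arm with a two-finger parallel gripper is mounted at the origin on the work surface. World frame = base frame: x ahead of the robot, y to its left, z up, the work surface at z = 0. Lengths are in m, angles in rad, forces in N, time in s.
With the tool pointing down it reaches from about 0.375 to 0.9 m from the base axis. Payload 3.1 kg.
Tool frame: the origin (TCP) lies at the very end of the fingers, on their centre line; the grasp point (between the pads) lies 19 mm behind it; z points along the fingers, y is the direction in which the jaws open and shut (so a half turn about z gives the same grasp; the last joint's range is limited). The gripper opens to 87 mm and grips with 3 to 60 N. Pads are 19 mm wide; open, the fingers measure 117 mm over their backs; the gripper's body (75 mm by 190 mm) begins 51 mm behind the grasp point.
Start: joints at [-1.391, 0.527, 1.433, -0, 1.181, -0.178], TCP at [0.219, -0.585, 0.187] pointing down, gripper open.
Joint ranges: [-3.08, 3.08], [-0.75, 2.2], [0.22, 2.44], [-1.43, 4.57], [0, 2.65], [-2.85, 2.85]. Speed limits (rad/s): [2.79, 2.79, 3.14, 3.14, 3.14, 3.14].

### API

Orientations are given as a unit quaternion [x, y, z, w].
In Python, from rig import robot gives the robot as it stands.
- The arm moves only by the tool arm_command, never from a script. Its argument "targets" is a list of rows, each a list of 5 numbers: the shift along the tool's x, y, z in cm, then the turn about the tool's z in rad, then the finger opening in cm, from 0 to 8.7. In form: [[dx, dy, dz, spin, hand], ...]. A call has 1 to 5 rows; each row is the pose to reach, as a shift and turn from the pose commanded when the call began, along the tool's axes at that moment; what a row does not reach only later rows make up. A row lasts 1/8 s, in which the tool goes at most 62.5 mm and 10.7 degrees, less where a joint would pass 70% of its speed; a pose out of reach is approached as far as the arm can. A call with a gripper value outside its range is refused whole. The fingers move at their own pace and stop on an object; "newtons" is the grip in N (left out, the last holds). Time passes only in rows, so rows that repeat a pose let the fingers close. It gives the time, the measured TCP pose, the force and the opening at its end, in the units of the state.
- robot.get_obs(): the state, without advancing time (a new reading comes with each control period).
- robot.camera(name): name is "scene" or "top"; returns (picture, depth): 400x640x3 uint8, red, green, blue; 400x640 float32, m along the optical axis (not along the pixel's ray), 0 where there is no reading.
- robot.camera_model(name): a dict with "mtx" (3x3 intrinsics, pixels), "extrinsics" (4x4, takes a point from world to camera coordinates). Camera axes: x right, y up, looking along -z (the intrinsics and any distortion apply to the point x, -y, -z); pixel columns grow to the right and rows downward; lengths in m; the calibration is good to about 2 mm. A picture is of the moment at which its call begins. camera_model takes no time and is no camera call.
- robot.hand_in(): hands the job in, once; it reports no verdict.
The state is a dict: "time": time; "q": joint angles; "joint_velocities": joint speeds; "joint_torque": joint torques, N m; "position": TCP position; "tool_rot": TCP orientation; "ft_force": force on the tool from outside, world axes, zero at the start; "moment": the same for the moment, N m; "grip_width": finger opening in m.
Only numpy, scipy, OpenCV 4.12 (cv2) and the standard library are available. Lean on these libraries where they do the work, as an engineer would, in place of code of your own. Each camera call takes 0.05 s, during which the arm holds its last target.

## Working session

There is one attempt and no reset: what is moved stays moved. The work goes in short steps, Python scripts to look and compute and a tool call to move; the robot and the scene stay as the last step left them, time stands still between calls to the robot, and variables do not carry over. Pictures are saved under pics/ and viewed, and the job is handed in when it is done.

Besides the shell and the picture viewer there is one more tool, called after ">>>" as name(argument=value, ...), one argument or row to a line, values as JSON. arm_command: Moves the arm, as the interface text tells. Its arguments: {"type":"object","properties":{"targets":{"type":"array","items":{"type":"array","items":{"type":"number"}}},"newtons":{"type":"number"}},"required":["targets"]}

```bash
mkdir -p pics; ls
cat > h.py <<'E'
import numpy as np, cv2
from rig import robot
def cam(n,save=None):
    p,d=robot.camera(n)
    if save: cv2.imwrite('pics/'+save,p[:,:,::-1])
    return p,d
def ray(n,u,v):
    m=robot.camera_model(n);K=np.array(m['mtx']);E=np.array(m['extrinsics'])
    dist=m.get('dist',m.get('distortion',None))
    pt=cv2.undistortPoints(np.array([[[u,v]]],float),K,None if dist is None else np.array(dist,float))[0,0]
    d=np.array([pt[0],-pt[1],-1.0]);R=E[:3,:3];t=E[:3,3]
    return -R.T@t, R.T@d
def onz(n,u,v,z):
    o,d=ray(n,u,v);return o+d*(z-o[2])/d[2]
def dep(n,u,v,D):
    o,d=ray(n,u,v);return o+d*D[int(v),int(u)]
E
python3 - <<'E'
from h import *
for n in('scene','top'):
    p,d=cam(n,n+'0.png');np.save(n+'0d.npy',d);np.save(n+'0p.npy',p);m=robot.camera_model(n);print({k:np.round(v,3).tolist() if not isinstance(v,str) else v for k,v in m.items()})
o=robot.get_obs();print(o)
E
```

```text
pics
{'mtx': [[494.686, 0.0, 318.923], [0.0, 494.686, 200.434], [0.0, 0.0, 1.0]], 'extrinsics': [[0.124, 0.992, -0.01, 0.026], [-0.853, 0.112, 0.51, 0.447], [0.507, -0.054, 0.86, -1.244], [0.0, 0.0, 0.0, 1.0]]}
{'mtx': [[391.03, 0.0, 319.082], [0.0, 391.03, 198.723], [0.0, 0.0, 1.0]], 'extrinsics': [[-0.008, -1.0, -0.004, -0.102], [0.981, -0.009, 0.192, -0.545], [-0.192, -0.003, 0.981, -0.744], [0.0, 0.0, 0.0, 1.0]]}
{'time': 0.1, 'q': array([-1.39050393e+00,  5.28374455e-01,  1.43375980e+00, -1.81068857e-05,
        1.18141068e+00, -1.78499990e-01]), 'joint_velocities': array([ 9.32065241e-04, -1.16144429e-03, -2.23274814e-03,  1.40877675e-03,
        7.43058872e-05,  1.21819993e-05]), 'joint_torque': array([ 3.12624552e-04, -4.40985632e+01, -1.77151340e+01,  6.35351683e-02,
        5.33971062e-02, -3.85887938e-05]), 'position': array([ 0.21935505, -0.58446867,  0.18607336]), 'tool_rot': array([ 9.83950529e-01,  1.78438794e-01, -9.24717995e-06, -9.76129390e-04]), 'ft_force': array([ 0.48478391,  0.55734477, -0.13861272]), 'moment': array([ 0.02037673, -0.00745714,  0.0476349 ]), 'grip_width': 0.08691010031722778}
```

View pics/scene0.png

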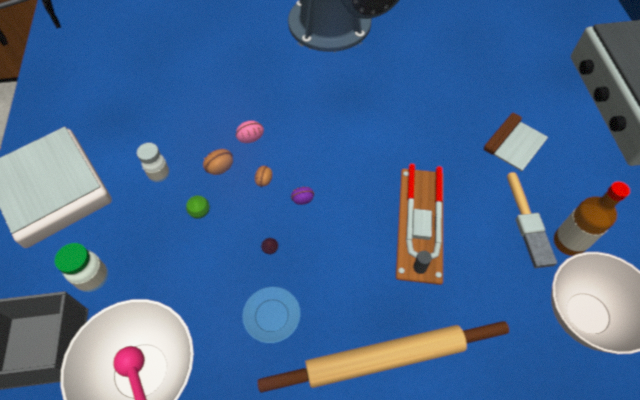

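View pics/top0.png

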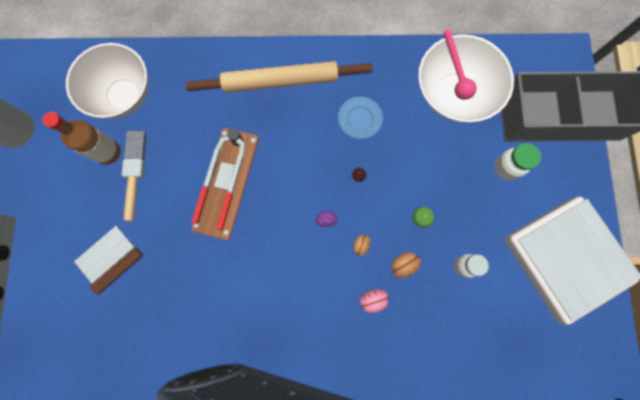

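The scene view shows two tan nuts, a large one at (217,161) and a small one at (263,176). In the top view they are at (405,265) and (361,244). The small one is meant. The nutcracker's pivot is at (422,262) in scene, with its grips pointing toward the robot. Next I'll measure all of these.

```bash
cat > meas.py <<'E'
from h import *
def comp(mask,roi):
    x0,y0,x1,y1=roi;m=np.zeros_like(mask,np.uint8);m[y0:y1,x0:x1]=mask[y0:y1,x0:x1]
    n,l,s,c=cv2.connectedComponentsWithStats(m);i=1+np.argmax(s[1:,4]);return (l==i)
def worldshape(n,mask,z):
    cs,_=cv2.findContours(mask.astype(np.uint8),cv2.RETR_EXTERNAL,cv2.CHAIN_APPROX_NONE);c=max(cs,key=cv2.contourArea)[:,0]
    P=np.array([onz(n,u,v,z)[:2] for u,v in c])
    (cx,cy),(a,b),ang=cv2.fitEllipse((P*1000).astype(np.float32))
    return cx,cy,a,b,ang
E
python3 - <<'E'
from meas import *
cfg={'scene':dict(nut=(252,162,275,189),big=(200,146,236,176),red=(400,155,450,215),nc=(390,155,455,290)),
 'top':dict(nut=(350,232,373,258),big=(385,248,425,282),red=(185,150,240,235),nc=(185,120,265,245))}
for n in cfg:
    p=np.load(n+'0p.npy');d=np.load(n+'0d.npy');h=cv2.cvtColor(p,cv2.COLOR_RGB2HSV)
    notblue=~((h[...,0]>95)&(h[...,0]<135)&(h[...,1]>90))
    for k in('nut','big'):
        m=comp(notblue,cfg[n][k]);ys,xs=np.where(m)
        print(n,k,m.sum(),np.round(worldshape(n,m,.017),1))
        Z=np.array([dep(n,u,v,d) for u,v in zip(xs,ys)]);print('  depth med',np.median(Z,0).round(3),'zmax',np.percentile(Z[:,2],95).round(3))
    red=((h[...,0]<8)|(h[...,0]>172))&(h[...,1]>150)&(h[...,2]>100)
    x0,y0,x1,y1=cfg[n]['red'];mm=np.zeros_like(red);mm[y0:y1,x0:x1]=red[y0:y1,x0:x1]
    nn,l,s,c=cv2.connectedComponentsWithStats(mm.astype(np.uint8))
    for i in range(1,nn):
        if s[i,4]>60:
            ys,xs=np.where(l==i);P=np.array([onz(n,u,v,.05)[:2] for u,v in zip(xs,ys)])*1000
            r=cv2.minAreaRect(P.astype(np.float32));Z=np.array([dep(n,u,v,d) for u,v in zip(xs,ys)])
            print(n,'red',s[i],np.round(r[0],1),np.round(r[1],1),round(r[2],1),'pca',np.round(np.linalg.eigh(np.cov(P.T))[1][:,1],3),'mean',P.mean(0).round(1),'z',np.percentile(Z[:,2],[50,90]).round(3))
    # seat: bright gray
    gr=(h[...,1]<80)&(h[...,2]>120)
    print(n,'table z',dep(n,330,300 if n=='top' else 220,d).round(4))
def up(a,f,n):
    cv2.imwrite('pics/'+n,cv2.resize(a[:,:,::-1],None,fx=f,fy=f,interpolation=cv2.INTER_CUBIC))
up(np.load('scene0p.npy')[150:290,240:460],3.5,'s_zoom.png')
up(np.load('top0p.npy')[120:290,185:425],3.2,'t_zoom.png')
E
```

```text
scene nut 299 [ 450.2 -194.8   34.3   49.    79.4]
  depth med [ 0.459 -0.194  0.029] zmax 0.035
scene big 604 [ 403.  -284.3   57.4   64.1   53.5]
  depth med [ 0.42  -0.28   0.039] zmax 0.048
scene red [407 164   9  35 211] [521.2  85.6] [13.3 78.6] 73.8 pca [-0.966  0.258] mean [521.6  86. ] z [0.053 0.055]
scene red [435 167   8  34 229] [533.7 136.7] [13.3 75.6] 76.1 pca [-0.969  0.248] mean [535.5 136.7] z [0.053 0.055]
scene table z [ 0.5586 -0.0739 -0.0006]
top nut 318 [ 452.7 -194.1   34.5   46.4   70.3]
  depth med [ 0.452 -0.193  0.029] zmax 0.035
top big 611 [ 411.  -283.6   47.7   64.4   26.7]
  depth med [ 0.41  -0.278  0.041] zmax 0.048Traceback (most recent call last):
  File "<stdin>", line 16, in <module>
  File "h.py", line 14, in onz
    o,d=ray(n,u,v);return o+d*(z-o[2])/d[2]
        ~~~^^^^^^^
  File "h.py", line 8, in ray
    m=robot.camera_model(n);K=np.array(m['mtx']);E=np.array(m['extrinsics'])
ValueError: time passes only in moves, steps and waits
```

```bash
ls -la pics
```

```text
total 764
drwxr-xr-x 2 agent agent   4096 Dec  7 03:35 .
drwxr-xr-x 3 agent agent   4096 Dec  7 03:36 ..
-rw-r--r-- 1 agent agent 404665 Dec  7 03:35 scene0.png
-rw-r--r-- 1 agent agent 368183 Dec  7 03:35 top0.png
```

```bash
python3 - <<'E'
import pickle
from rig import robot
pickle.dump({n:robot.camera_model(n) for n in('scene','top')},open('cm.pkl','wb'))
E
sed -i 's/m=robot.camera_model(n);/m=CM[n];/; s/^from rig.*/from rig import robot\nimport pickle,os\nCM=pickle.load(open("\.\/cm.pkl","rb"))/' h.py
python3 - <<'E'
from meas import *
cfg={'scene':dict(nut=(252,162,275,189),big=(200,146,236,176),red=(400,155,450,215)),
 'top':dict(nut=(350,232,373,258),big=(385,248,425,282),red=(185,150,240,235))}
allp=[]
for n in cfg:
    p=np.load(n+'0p.npy');d=np.load(n+'0d.npy');h=cv2.cvtColor(p,cv2.COLOR_RGB2HSV)
    notblue=~((h[...,0]>95)&(h[...,0]<135)&(h[...,1]>90))
    m=comp(notblue,cfg[n]['nut']);ys,xs=np.where(m)
    Z=np.array([dep(n,u,v,d) for u,v in zip(xs,ys)]);T=Z[(Z[:,2]>.017)&(Z[:,2]<.05)]
    r=cv2.minAreaRect((T[:,:2]*1000).astype(np.float32));print(n,r, T.mean(0));allp.append(T)
    w,V=np.linalg.eigh(np.cov(T[:,:2].T));print('  pca',V[:,1],np.degrees(np.arctan2(V[1,1],V[0,1]))%180)
    # dark seam?
    red=((h[...,0]<8)|(h[...,0]>172))&(h[...,1]>150)&(h[...,2]>100)
    x0,y0,x1,y1=cfg[n]['red'];mm=np.zeros_like(red);mm[y0:y1,x0:x1]=red[y0:y1,x0:x1]
    nn,l,s,c=cv2.connectedComponentsWithStats(mm.astype(np.uint8))
    for i in range(1,nn):
        if s[i,4]>60:
            ys,xs=np.where(l==i);P=np.array([onz(n,u,v,.05)[:2] for u,v in zip(xs,ys)])*1000
            r=cv2.minAreaRect(P.astype(np.float32));Z=np.array([dep(n,u,v,d) for u,v in zip(xs,ys)])
            v=np.linalg.eigh(np.cov(P.T))[1][:,1]
            print(n,'red',s[i],np.round(r[0],1),np.round(r[1],1),'ang',np.degrees(np.arctan2(v[1],v[0]))%180,'mean',P.mean(0).round(1),'z',np.percentile(Z[:,2],[50,90]).round(3))
def up(a,f,n):
    cv2.imwrite('pics/'+n,cv2.resize(a[:,:,::-1],None,fx=f,fy=f,interpolation=cv2.INTER_CUBIC))
up(np.load('scene0p.npy')[150:290,240:460],3.5,'s_zoom.png')
up(np.load('top0p.npy')[120:290,185:425],3.2,'t_zoom.png')
E
```

```text
scene ((453.24493408203125, -193.608154296875), (30.55072784423828, 46.081764221191406), 63.9930305480957) [ 0.45776888 -0.1946809   0.02839526]
  pca [-0.86483153  0.50206218] 149.86347340054508
scene red [407 164   9  35 211] [521.2  85.6] [13.3 78.6] ang 165.0200067206552 mean [521.6  86. ] z [0.053 0.055]
scene red [435 167   8  34 229] [533.7 136.7] [13.3 75.6] ang 165.65367516922723 mean [535.5 136.7] z [0.053 0.055]
top ((452.8527526855469, -194.27304077148438), (33.78262710571289, 42.5653076171875), 55.61874008178711) [ 0.45210117 -0.19380093  0.02946707]
  pca [-0.94210374  0.33532157] 160.4079066584226
top red [192 187  16  36 224] [534.1 136.2] [12.8 75.3] ang 165.43317994217034 mean [533.9 136.4] z [0.053 0.055]
top red [216 193  17  37 263] [520.4  87.2] [14.5 77. ] ang 165.77760476832432 mean [520.5  87.2] z [0.053 0.055]
```

View pics/s_zoom.png

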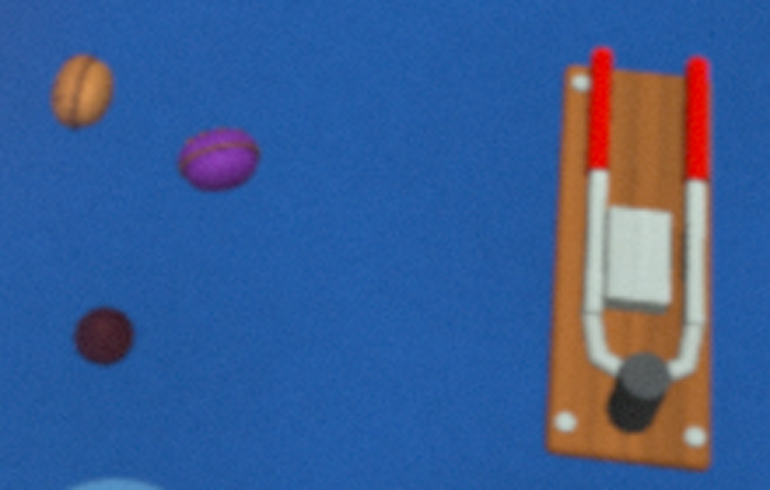

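View pics/t_zoom.png

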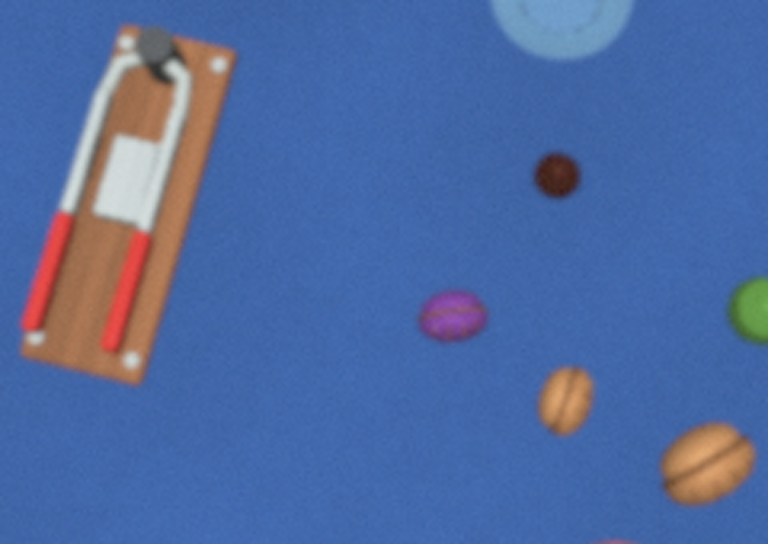

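The zoomed views show the small nut's dark seam running along its length and the clear seat between the jaws. I'll measure the seam direction, the seat plate and the post.

Run:
```python
from meas import *
for n,roi in (('scene',(252,162,275,189)),('top',(350,232,373,258))):
    p=np.load(n+'0p.npy');h=cv2.cvtColor(p,cv2.COLOR_RGB2HSV)
    notblue=~((h[...,0]>95)&(h[...,0]<135)&(h[...,1]>90))
    m=cv2.erode(comp(notblue,roi).astype(np.uint8),np.ones((3,3)))>0
    g=cv2.cvtColor(p,cv2.COLOR_RGB2GRAY).astype(float); bg=cv2.blur(g,(9,9))
    ys,xs=np.where(m);w=np.clip(np.median(g[m])*0.93-g[m],0,None)
    # keep central columns along tentative line
    P=np.array([onz(n,u,v,.033)[:2] for u,v in zip(xs,ys)])*1000
    c=np.array([452.,-194.]);sel=np.linalg.norm(P-c,axis=1)<17
    P=P[sel];w=w[sel]
    mu=(P*w[:,None]).sum(0)/w.sum();C=np.cov(P.T,aweights=w);ev,V=np.linalg.eigh(C)
    print(n,'seam',mu.round(1),ev.round(1),np.degrees(np.arctan2(V[1,1],V[0,1]))%180)
    g2=(h[...,1]<70)&(h[...,2]>110)
    d=np.load(n+'0d.npy')
    # points cloud around nutcracker by height
    x0,y0,x1,y1=(390,155,455,290) if n=='scene' else (185,120,265,245)
    Z=np.array([[*dep(n,u,v,d),*h[v,u]] for v in range(y0,y1) for u in range(x0,x1)])
    a=np.radians(-14.5);ax=np.array([np.cos(a),np.sin(a)]);nx=np.array([-ax[1],ax[0]])
    G=np.array([.6003,.0927])
    for nm,lo,hi in(('base',.008,.016),('seat',.024,.032),('handles',.048,.058),('post',.065,.08)):
        s=(Z[:,2]>lo)&(Z[:,2]<hi)
        if nm=='seat': s&=(Z[:,4]<80)&(np.abs((Z[:,:2]-G)@nx)<.017)&(np.abs((Z[:,:2]-G)@ax)<.04)
        q=Z[s][:,:2]-G
        if len(q)>5:
            u=q@ax*1000;v=q@nx*1000
            print('  ',nm,len(q),'ax',np.percentile(u,[2,50,98]).round(1),'n',np.percentile(v,[2,50,98]).round(1),'z',np.median(Z[s][:,2]).round(4))
```

```text
scene seam [ 450.1 -192.1] [ 54.6 102.3] 131.95148593437844
   base 2971 ax [-122.6   18.5  108.5] n [-41.6  -3.6  40.4] z 0.0123
   seat 478 ax [-26.1   2.4  28.1] n [-16.5  -0.7  15. ] z 0.0285
   handles 1096 ax [-108.3  -12.9   93.3] n [-32.   -2.2  29.9] z 0.0522
top seam [ 451.1 -197.5] [ 82.2 127.6] 74.31075432856106
   base 2551 ax [-126.3  -34.1  105.1] n [-40.9  -4.   34.1] z 0.0128
   seat 362 ax [-26.5  -0.2  27.1] n [-13.    1.4  16. ] z 0.0287
   handles 987 ax [-110.7  -27.    76.7] n [-31.5  -9.4  30.5] z 0.0525
```

Run:
```python
from h import *
a=np.load('top0p.npy')[225:265,340:385];b=np.load('scene0p.npy')[156:196,242:287]
r=[cv2.resize(x[:,:,::-1],None,fx=8.8,fy=8.8,interpolation=cv2.INTER_CUBIC) for x in(a,b)]
cv2.imwrite('pics/nutz.png',np.hstack(r))
```

```text
(no output)
```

View pics/nutz.png

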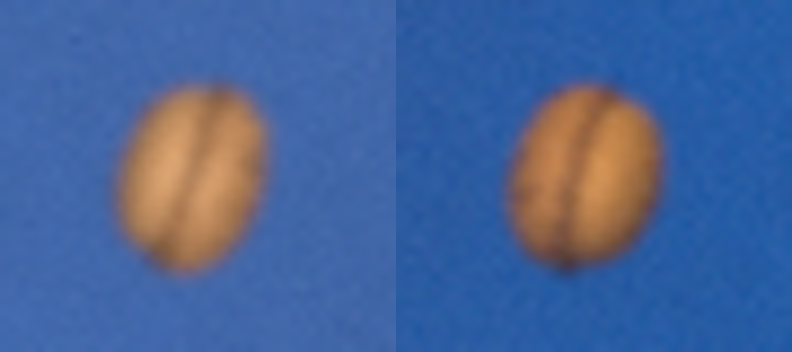

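Run:
```python
from h import *
for n,A,B in(('top',(364.7,235.2),(358,254.8)),('scene',(266.5,166.5),(261.2,186.5))):
  for za,zb in((.017,.017),(.02,.02)):
    a=onz(n,*A,za);b=onz(n,*B,zb);v=a-b;print(n,za,a.round(4),b.round(4),np.linalg.norm(v),np.degrees(np.arctan2(v[1],v[0]))%180)
# occluding ellipsoid fit: find theta,c minimizing silhouette? quick analytic ellipsoid projected quadric vs measured contour moments skipped
from scipy.spatial.transform import Rotation as R
o=robot.get_obs();print(R.from_quat(o['tool_rot']).as_matrix().round(3),o['position'])
```

```text
top 0.017 [ 0.4721 -0.2014  0.017 ] [ 0.4316 -0.1863  0.017 ] 0.04322868347975273 159.54441737120905
top 0.02 [ 0.4718 -0.2011  0.02  ] [ 0.4314 -0.186   0.02  ] 0.04307005697249308 159.54441737120908
scene 0.017 [ 0.4295 -0.1863  0.017 ] [ 0.476 -0.2    0.017] 0.04847054921973263 163.52546869572552
scene 0.02 [ 0.4316 -0.1861  0.02  ] [ 0.4779 -0.1998  0.02  ] 0.0482944128543272 163.52546869572552
[[ 0.936  0.351 -0.   ]
 [ 0.351 -0.936  0.002]
 [ 0.    -0.002 -1.   ]] [ 0.21935505 -0.58446867  0.18607336]
```

```bash
cat > plan.py <<'E'
import sys
from h import *
from scipy.spatial.transform import Rotation as R
def plan(x,y,z,yaw):
    o=robot.get_obs();M=R.from_quat(o['tool_rot']).as_matrix()
    d=M.T@(np.array([x,y,z])-o['position'])
    t=np.radians(yaw);yt=M.T@np.array([np.cos(t),np.sin(t),0]);s=np.arctan2(-yt[0],yt[1])
    if abs(s)>np.pi/2 and len(sys.argv)<6: s-=np.sign(s)*np.pi
    print('t',o['time'],'pos',o['position'].round(4),'yaw',np.degrees(np.arctan2(M[1,1],M[0,1])).round(2),'tilt',M[:,2].round(4),'F',o['ft_force'].round(1),'w',o['grip_width'].round(4),'q',o['q'].round(2))
    print('shift cm',(d*100).round(2),'spin',s.round(4))
plan(*map(float,sys.argv[1:5]))
E
python3 plan.py .452 -.194 .12 -20
```

```text
Traceback (most recent call last):
  File "plan.py", line 11, in <module>
    plan(*map(float,sys.argv[1:5]))
    ~~~~^^^^^^^^^^^^^^^^^^^^^^^^^^^
  File "plan.py", line 9, in plan
    print('t',o['time'],'pos',o['position'].round(4),'yaw',np.degrees(np.arctan2(M[1,1],M[0,1])).round(2),'tilt',M[:,2].round(4),'F',o['ft_force'].round(1),'w',o['grip_width'].round(4),'q',o['q'].round(2))
                                                                                                                                                                ^^^^^^^^^^^^^^^^^^^^^
AttributeError: 'float' object has no attribute 'round'
```

```bash
sed -i "s/o\['grip_width'\].round(4)/round(o['grip_width'],4)/" plan.py
python3 plan.py .452 -.194 .12 -20
```

```text
t 0.1 pos [ 0.2194 -0.5845  0.1861] yaw -69.44 tilt [-4.0e-04  1.9e-03 -1.0e+00] F [ 0.5  0.6 -0.1] w 0.0869 q [-1.39  0.53  1.43 -0.    1.18 -0.18]
shift cm [ 35.49 -28.38   6.67] spin -0.8629
```

>>> arm_command(
  targets=[
    [5,-4,0,-0.12,8.7],
    [10,-8,1,-0.25,8.7],
    [15,-12,2,-0.4,8.7],
    [19.5,-15.5,3,-0.55,8.7],
    [24,-19,4,-0.7,8.7],
  ],
  newtons=25,
)

```text
time: 0.72
position: [0.3781, -0.321, 0.1465]
tool_rot: [0.862, 0.507, 0.0, -0.0]
ft_force: [0.4, -0.8, -0.7]
grip_width: 0.0868
```

```bash
python3 plan.py .452 -.194 .12 -20
```

```text
t 0.725 pos [ 0.3781 -0.321   0.1465] yaw -29.07 tilt [-0.e+00  3.e-04 -1.e+00] F [ 0.4 -0.8 -0.7] w 0.0868 q [-0.93  0.41  1.79  0.    0.93 -0.42]
shift cm [14.69  0.28  2.65] spin -0.1584
```

>>> arm_command(
  targets=[
    [5,0.1,1,-0.06,8.7],
    [10,0.2,2,-0.12,8.7],
    [14.7,0.3,2.6,-0.16,8.7],
    [14.7,0.3,2.6,-0.16,8.7],
  ],
)

```text
time: 1.23
position: [0.4523, -0.193, 0.1202]
tool_rot: [0.819, 0.574, -0.0, -0.001]
ft_force: [0.2, 0.2, -0.4]
grip_width: 0.0869
```

```bash
python3 plan.py .452 -.194 .004 -20
python3 - <<'E'
from h import *
p,d=cam('top','top1.png');p,d=cam('scene','scene1.png')
E
```

```text
t 1.225 pos [ 0.4523 -0.193   0.1202] yaw -19.87 tilt [-0.0019  0.0018 -1.    ] F [ 0.2  0.2 -0.4] w 0.0869 q [-0.63  0.45  1.83  0.    0.86 -0.28]
shift cm [-0.12  0.03 11.62] spin 0.0022
```

View pics/scene1.png

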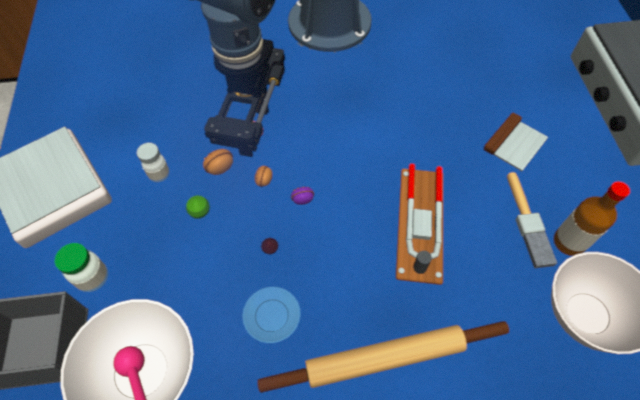

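View pics/top1.png

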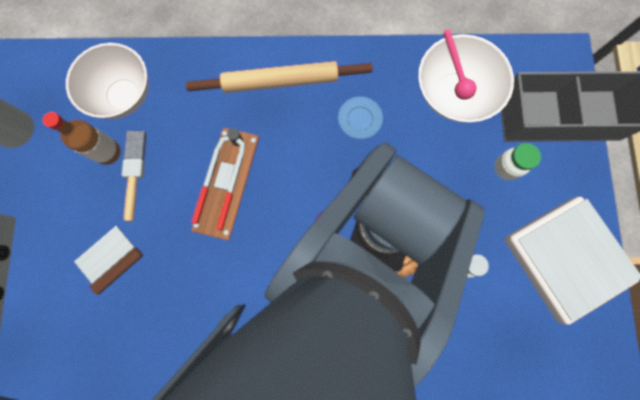

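Run:
```python
from h import *
o=robot.get_obs();print(o['time'],o['position'],o['q'])
p,d=cam('scene','scene2.png')
o=robot.get_obs();print(o['time'],o['position'],o['q'])
for n in CM:
  E=CM[n]['extrinsics'];K=CM[n]['mtx']
  for P in([.452,-.193,.12],[.452,-.193,.19]):
    c=E[:3,:3]@np.array(P)+E[:3,3];print(n,K[0,0]*c[0]/-c[2]+K[0,2],K[1,1]*-c[1]/-c[2]+K[1,2])
```

```text
1.325 [ 0.45214532 -0.19606394  0.12075195] [-6.36046562e-01  4.52013797e-01  1.82645366e+00 -5.41879313e-04
  8.63426439e-01 -2.85136013e-01]
1.375 [ 0.45206697 -0.19687128  0.12094797] [-6.37525118e-01  4.51755754e-01  1.82613123e+00 -4.86038348e-04
  8.63445319e-01 -2.85055502e-01]
scene 257.92625578542913 144.8613150243129
scene 253.13122317435108 119.8943635909593
top 366.64726408601297 240.5652101374123
top 371.5384433275865 236.86130546763363
```

View pics/scene2.png

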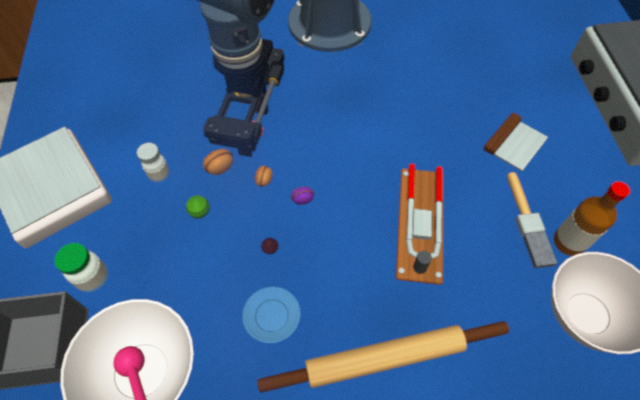

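Run:
```python
from h import *
o=robot.get_obs();print(o['time'],o['position'],o['q'])
p,d=cam('scene')
cv2.imwrite('pics/z3.png',cv2.resize(p[0:200,160:330,::-1],None,fx=3,fy=3,interpolation=cv2.INTER_CUBIC))
for u,v in((235,135),(215,130),(255,140),(245,75),(225,105),(270,80),(258,133),(262,120)): print(u,v,dep('scene',u,v,d).round(3))
```

```text
1.375 [ 0.45206697 -0.19687128  0.12094797] [-6.37525118e-01  4.51755754e-01  1.82613123e+00 -4.86038348e-04
  8.63445319e-01 -2.85055502e-01]
235 135 [ 0.545 -0.215  0.27 ]
215 130 [ 0.531 -0.244  0.269]
255 140 [ 0.535 -0.189  0.24 ]
245 75 [ 0.488 -0.189  0.331]
225 105 [ 0.482 -0.228  0.266]
270 80 [ 0.417 -0.157  0.243]
258 133 [ 0.522 -0.183  0.241]
262 120 [ 0.293 -0.188 -0.   ]
```

View pics/z3.png

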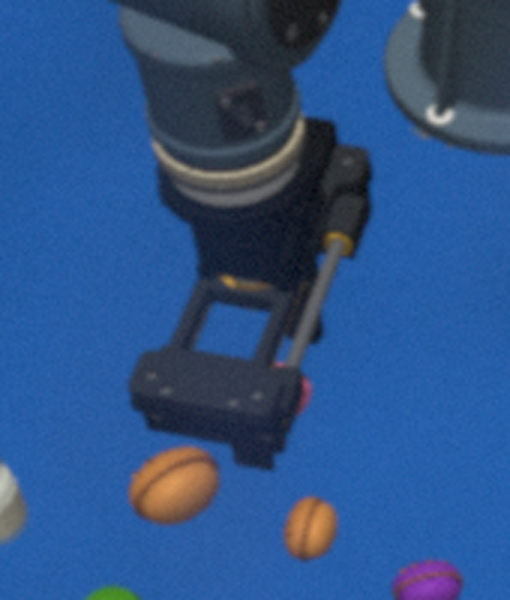

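The zoomed picture shows the gripper above the small nut, with the front fingertip at about (245,155). That agrees with the state once the arm settled. Now the final approach.

>>> arm_command(
  targets=[
    [0.2,0,3,0,8.7],
    [0.2,0,5,0,8.0],
    [0.2,0,7,0,7.5],
    [0.2,0,7,0,7.5],
    [0.2,0,7,0,7.5],
  ],
)

```text
time: 2.05
position: [0.4529, -0.1955, 0.0515]
tool_rot: [0.82, 0.572, 0.0, 0.001]
ft_force: [-0.3, -0.9, 0.9]
grip_width: 0.0753
```

```bash
python3 plan.py .4525 -.194 .004 -20
```

```text
t 2.05 pos [ 0.4529 -0.1955  0.0515] yaw -20.26 tilt [ 8.e-04 -6.e-04 -1.e+00] F [-0.3 -0.9  0.9] w 0.0753 q [-0.63  0.58  1.88 -0.    0.69 -0.28]
shift cm [ 0.13 -0.1   4.75] spin -0.0045
```

>>> arm_command(
  targets=[
    [0.1,-0.1,1.6,0,7.5],
    [0.1,-0.1,3.2,0,7.5],
    [0.1,-0.1,4.6,0,7.5],
    [0.1,-0.1,4.6,0,6.5],
    [0.1,-0.1,4.6,0,5.5],
  ],
)

```text
time: 2.68
position: [0.4525, -0.1935, 0.0054]
tool_rot: [0.82, 0.572, 0.0, 0.0]
ft_force: [-0.4, -0.3, -0.4]
grip_width: 0.0619
```

>>> arm_command(
  targets=[
    [0,0,0,0,5],
    [0,0,0,0,4],
    [0,0,0,0,3.5],
    [0,0,0,0,3.5],
  ],
  newtons=25,
)

```text
time: 3.18
position: [0.4522, -0.1932, 0.005]
tool_rot: [0.82, 0.572, 0.0, 0.0]
ft_force: [-0.6, 0.7, 0.1]
grip_width: 0.0367
```

```bash
python3 plan.py .4525 -.194 .004 -20
```

```text
t 3.175 pos [ 0.4522 -0.1932  0.005 ] yaw -20.16 tilt [ 1.e-04 -1.e-04 -1.e+00] F [-0.6  0.7  0.1] w 0.0367 q [-0.63  0.66  1.9  -0.    0.57 -0.28]
shift cm [-0.07  0.05  0.1 ] spin -0.0029
```

Width is 36.7 mm where 46 was expected. I'll look before doing anything else.

Run:
```python
from h import *
p,d=cam('scene');q,e=cam('top')
print(robot.get_obs()['grip_width'])
a=cv2.resize(p[90:240,190:340,::-1],None,fx=2.6,fy=2.6,interpolation=cv2.INTER_CUBIC)
b=cv2.resize(q[180:330,300:450,::-1],None,fx=2.6,fy=2.6,interpolation=cv2.INTER_CUBIC)
cv2.imwrite('pics/z4.png',np.hstack([a,b]))
```

```text
0.03559962665805815
```

View pics/z4.png

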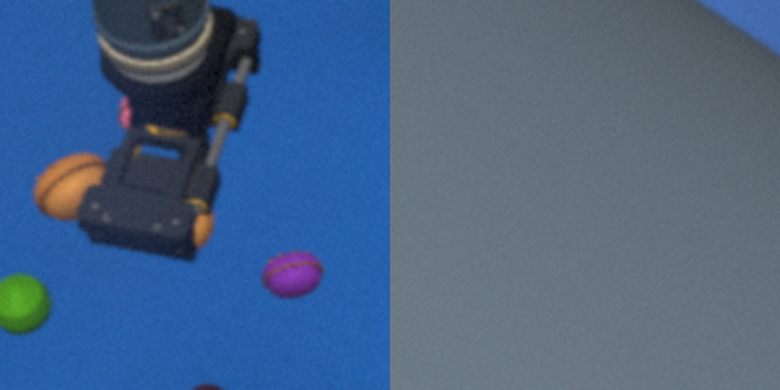

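The nut shows at scene (268,178), beside the gripper body, and the fingers have reached the commanded 35 mm, so it probably isn't held properly. I'll open, rise and look again.

>>> arm_command(
  targets=[
    [0,0,0,0,6],
    [0,0,0,0,8.5],
    [0,0,0,0,8.5],
    [0,0,-4,0,8.5],
    [0,0,-9,0,8.5],
  ],
)

```text
time: 3.9
position: [0.4513, -0.1925, 0.0949]
tool_rot: [0.82, 0.572, -0.001, -0.002]
ft_force: [0.2, -1.3, -0.1]
grip_width: 0.0772
```

>>> arm_command(
  targets=[
    [0,0,-3,0,8.5],
    [0,0,-3,0,8.5],
  ],
)

```text
time: 4.15
position: [0.4538, -0.1942, 0.1272]
tool_rot: [0.82, 0.572, 0.001, 0.003]
ft_force: [-0.2, -0.1, 0.8]
grip_width: 0.0844
```

```bash
python3 plan.py .4525 -.194 .004 -20
python3 - <<'E'
from h import *
p,d=cam('scene');np.save('s5p.npy',p);np.save('s5d.npy',d)
cv2.imwrite('pics/z5.png',cv2.resize(p[60:260,150:350,::-1],None,fx=3,fy=3,interpolation=cv2.INTER_CUBIC))
E
```

```text
t 4.15 pos [ 0.4538 -0.1942  0.1272] yaw -20.16 tilt [ 0.0048 -0.0035 -1.    ] F [-0.2 -0.1  0.8] w 0.0844 q [-0.63  0.44  1.82  0.    0.87 -0.28]
shift cm [-0.   -0.2  12.32] spin -0.0028
```

View pics/z5.png

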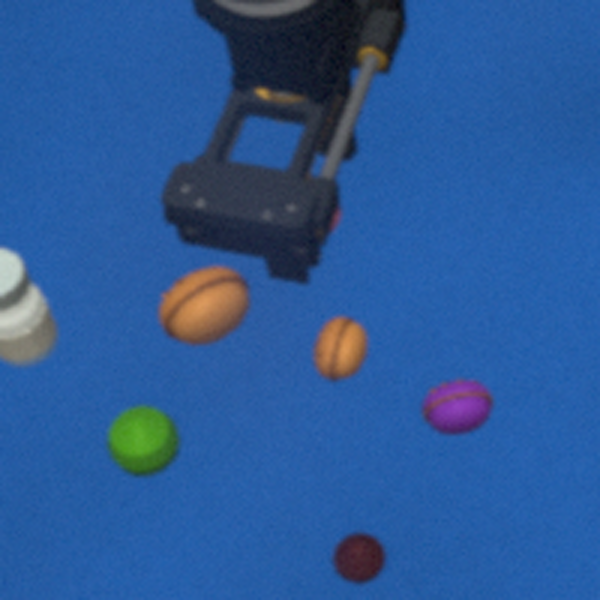

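Run:
```python
from h import *
d=np.load('s5d.npy')
for v in range(146,156,2):
    print(v,[tuple(dep('scene',u,v,d).round(3)) for u in range(240,258,3)])
print([dep('scene',u,175,d).round(3) for u in(258,263,268)])
```

```text
146 [(np.float64(0.538), np.float64(-0.213), np.float64(0.234)), (np.float64(0.54), np.float64(-0.208), np.float64(0.235)), (np.float64(0.542), np.float64(-0.203), np.float64(0.237)), (np.float64(0.544), np.float64(-0.198), np.float64(0.239)), (np.float64(0.545), np.float64(-0.194), np.float64(0.24)), (np.float64(0.546), np.float64(-0.189), np.float64(0.24))]
148 [(np.float64(0.499), np.float64(-0.219), np.float64(0.178)), (np.float64(0.5), np.float64(-0.214), np.float64(0.178)), (np.float64(0.503), np.float64(-0.209), np.float64(0.181)), (np.float64(0.505), np.float64(-0.204), np.float64(0.183)), (np.float64(0.545), np.float64(-0.194), np.float64(0.235)), (np.float64(0.547), np.float64(-0.19), np.float64(0.236))]
150 [(np.float64(0.498), np.float64(-0.22), np.float64(0.171)), (np.float64(0.501), np.float64(-0.215), np.float64(0.173)), (np.float64(0.501), np.float64(-0.21), np.float64(0.173)), (np.float64(0.505), np.float64(-0.204), np.float64(0.177)), (np.float64(0.496), np.float64(-0.201), np.float64(0.164)), (np.float64(0.372), np.float64(-0.208), np.float64(0.0))]
152 [(np.float64(0.497), np.float64(-0.221), np.float64(0.164)), (np.float64(0.498), np.float64(-0.216), np.float64(0.164)), (np.float64(0.503), np.float64(-0.21), np.float64(0.17)), (np.float64(0.505), np.float64(-0.205), np.float64(0.172)), (np.float64(0.503), np.float64(-0.2), np.float64(0.169)), (np.float64(0.379), np.float64(-0.208), np.float64(0.002))]
154 [(np.float64(0.379), np.float64(-0.24), np.float64(0.001)), (np.float64(0.38), np.float64(-0.234), np.float64(0.002)), (np.float64(0.379), np.float64(-0.228), np.float64(-0.001)), (np.float64(0.383), np.float64(-0.221), np.float64(0.003)), (np.float64(0.382), np.float64(-0.215), np.float64(0.0)), (np.float64(0.384), np.float64(-0.209), np.float64(0.002))]
[array([ 0.458, -0.204,  0.032]), array([ 0.46 , -0.194,  0.032]), array([ 0.459, -0.184,  0.03 ])]
```

Depth shows the nut hasn't moved, but the front fingertip ends at z≈0.164 m while the state says 0.127. So the fingers probably closed above the nut. I'll check this offset low down, with pictures and force.

>>> arm_command(
  targets=[
    [0,-0.2,4,0,7.5],
    [0,-0.2,8,0,7.5],
    [0,-0.2,11.8,0,7.5],
    [0,-0.2,11.8,0,7.5],
  ],
)

```text
time: 4.7
position: [0.4471, -0.1902, 0.0035]
tool_rot: [0.82, 0.572, -0.002, -0.005]
ft_force: [-0.6, 0.0, 0.0]
grip_width: 0.0749
```

```bash
cat > tip.py <<'E'
from h import *
import sys
o=robot.get_obs();P0=o['position'];from scipy.spatial.transform import Rotation as R
M=R.from_quat(o['tool_rot']).as_matrix()
p,d=cam('scene');np.save('sd.npy',d);np.save('sp.npy',p)
m=CM['scene'];K=m['mtx'];E=m['extrinsics']
vv,uu=np.mgrid[0:400,0:640];pt=cv2.undistortPoints(np.stack([uu,vv],-1).reshape(-1,1,2).astype(float),K,None)[:,0]
c=np.c_[pt[:,0],-pt[:,1],-np.ones(len(pt))]*d.reshape(-1,1);W=(c-E[:3,3])@E[:3,:3]
h=cv2.cvtColor(p,cv2.COLOR_RGB2HSV).reshape(-1,3)
L=(W-P0)@M
s=(d.ravel()>0)&(np.abs(L[:,0])<.03)&(np.abs(L[:,1])<.13)&(L[:,2]<.03)&(L[:,2]>-.2)&(h[:,2]<110)&(W[:,2]>.004)&~((h[:,0]>95)&(h[:,0]<130)&(h[:,1]>150))
print('tip state',P0.round(4),'w',o['grip_width'],'F',o['ft_force'].round(2))
for lo in np.arange(-.16,.03,.01):
    q=L[s&(L[:,2]>=lo)&(L[:,2]<lo+.01)]
    if len(q): print('toolz %.2f'%lo,len(q),'x',np.percentile(q[:,0],[2,98]).round(3),'y',np.percentile(q[:,1],[2,50,98]).round(3))
x0,y0=int(sys.argv[1]),int(sys.argv[2])
cv2.imwrite('pics/'+sys.argv[3],cv2.resize(p[y0:y0+120,x0:x0+160,::-1],None,fx=5,fy=5,interpolation=cv2.INTER_CUBIC))
E
python3 tip.py 190 100 z6.png
```

```text
tip state [ 0.4471 -0.1902  0.0035] w 0.07494492276801995 F [-0.62  0.03  0.02]
toolz -0.16 246 x [-0.025  0.029] y [-0.084  0.018  0.094]
toolz -0.15 968 x [-0.027  0.029] y [-0.083  0.067  0.095]
toolz -0.14 164 x [-0.026  0.029] y [-0.064  0.05   0.095]
toolz -0.13 182 x [-0.022  0.03 ] y [-0.078  0.01   0.068]
toolz -0.12 53 x [-0.029  0.029] y [-0.043  0.087  0.089]
toolz -0.11 2 x [0.02  0.029] y [-0.044 -0.043 -0.043]
toolz -0.10 1 x [0.01 0.01] y [-0.042 -0.042 -0.042]
toolz -0.09 6 x [0.008 0.01 ] y [-0.048 -0.042 -0.037]
toolz -0.08 13 x [0.006 0.01 ] y [-0.046 -0.04  -0.037]
toolz -0.07 8 x [0.002 0.007] y [-0.04  -0.038 -0.037]
toolz -0.06 7 x [-0.001  0.004] y [-0.038 -0.038 -0.037]
toolz -0.05 7 x [-0.003  0.003] y [-0.039 -0.038 -0.037]
toolz -0.04 3 x [-0.004  0.01 ] y [-0.046 -0.038 -0.038]
toolz -0.03 6 x [0.008 0.013] y [0.    0.014 0.02 ]
toolz -0.02 20 x [0.008 0.014] y [-0.002  0.011  0.022]
toolz -0.01 3 x [-0.013  0.011] y [-0.107 -0.075  0.011]
```

View pics/z6.png

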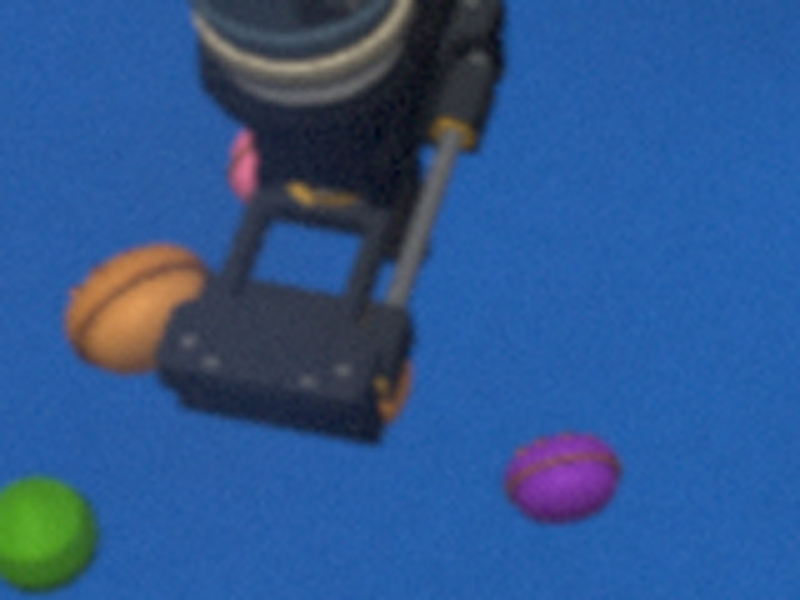

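Here the nut is at z6 (395,390) and only the right side of the rear finger shows. The gripper body's bottom edge is about 40 mm higher than stated. I'll descend in small steps and watch the force.

>>> arm_command(
  targets=[
    [0,0,0,0,7.5],
    [0,0,0.4,0,7.5],
    [0,0,0.8,0,7.5],
    [0,0,0.8,0,7.5],
  ],
)

```text
time: 5.25
position: [0.4504, -0.1925, -0.0009]
tool_rot: [0.82, 0.572, 0.0, 0.0]
ft_force: [0.3, -0.7, -0.4]
grip_width: 0.0748
```

```bash
python3 plan.py .4525 -.194 -.030 -20; python3 tip.py 190 100 z7.png
```

```text
t 5.25 pos [ 0.4504 -0.1925 -0.0009] yaw -20.16 tilt [ 3.e-04 -2.e-04 -1.e+00] F [ 0.3 -0.7 -0.4] w 0.0748 q [-0.63  0.68  1.91 -0.    0.55 -0.28]
shift cm [-0.07  0.25  2.92] spin -0.0029
tip state [ 0.4504 -0.1925 -0.0009] w 0.07483616742999961 F [ 0.3  -0.7  -0.43]
toolz -0.16 254 x [-0.026  0.027] y [-0.079  0.018  0.094]
toolz -0.15 961 x [-0.028  0.029] y [-0.082  0.068  0.096]
toolz -0.14 151 x [-0.027  0.03 ] y [-0.066  0.049  0.094]
toolz -0.13 180 x [-0.024  0.03 ] y [-0.078  0.011  0.055]
toolz -0.12 53 x [-0.029  0.028] y [-0.044  0.086  0.088]
toolz -0.10 1 x [0.01 0.01] y [-0.046 -0.046 -0.046]
toolz -0.09 7 x [0.008 0.011] y [-0.048 -0.041 -0.036]
toolz -0.08 10 x [0.005 0.011] y [-0.05  -0.042 -0.037]
toolz -0.07 11 x [0.002 0.008] y [-0.04  -0.037 -0.036]
toolz -0.06 5 x [0.001 0.003] y [-0.04  -0.038 -0.037]
toolz -0.05 8 x [-0.003  0.01 ] y [-0.043 -0.037 -0.036]
toolz -0.04 4 x [-0.005  0.009] y [-0.045 -0.038 -0.038]
toolz -0.03 14 x [0.009 0.015] y [-0.007  0.006  0.02 ]
toolz -0.02 10 x [0.009 0.015] y [-0.     0.011  0.019]
toolz -0.01 1 x [-0. -0.] y [-0.04 -0.04 -0.04]
```

>>> arm_command(
  targets=[
    [0,0.15,0.6,0,7.5],
    [0,0.15,1.2,0,7.5],
    [0,0.15,1.8,0,7.5],
    [0,0.15,2.3,0,7.5],
    [0,0.15,2.3,0,7.5],
  ],
)

```text
time: 5.92
position: [0.4514, -0.1927, -0.0246]
tool_rot: [0.82, 0.572, -0.0, -0.001]
ft_force: [-0.3, 0.2, 0.2]
grip_width: 0.0749
```

```bash
python3 plan.py .4525 -.194 -.030 -20
```

```text
t 5.925 pos [ 0.4514 -0.1927 -0.0246] yaw -20.17 tilt [-1.e-03  7.e-04 -1.e+00] F [-0.3  0.2  0.2] w 0.0749 q [-0.63  0.72  1.91 -0.    0.5  -0.28]
shift cm [-0.08  0.15  0.54] spin -0.0029
```

>>> arm_command(
  targets=[
    [0,0.1,0.2,0,7.5],
    [0,0.1,0.4,0,7.5],
    [0,0.1,0.5,0,7.5],
    [0,0.1,0.6,0,7.5],
    [0,0.1,0.6,0,7.5],
  ],
)

```text
time: 6.55
position: [0.4526, -0.1933, -0.0301]
tool_rot: [0.82, 0.572, -0.0, -0.0]
ft_force: [-0.1, 0.5, -0.3]
grip_width: 0.075
```

```bash
python3 tip.py 190 100 z8.png
```

```text
tip state [ 0.4526 -0.1933 -0.0301] w 0.07498264611844424 F [-0.08  0.52 -0.32]
toolz -0.16 238 x [-0.028  0.028] y [-0.07   0.019  0.094]
toolz -0.15 901 x [-0.027  0.029] y [-0.084  0.068  0.095]
toolz -0.14 145 x [-0.024  0.029] y [-0.066  0.05   0.095]
toolz -0.13 181 x [-0.022  0.03 ] y [-0.078  0.011  0.09 ]
toolz -0.12 43 x [-0.029  0.029] y [-0.044  0.087  0.088]
toolz -0.11 1 x [-0.03 -0.03] y [0.086 0.086 0.086]
toolz -0.09 6 x [0.009 0.011] y [-0.046 -0.043 -0.041]
toolz -0.08 13 x [0.007 0.011] y [-0.049 -0.04  -0.037]
toolz -0.07 8 x [-0.01   0.009] y [-0.043 -0.038 -0.005]
toolz -0.06 8 x [0.001 0.005] y [-0.04  -0.038 -0.036]
toolz -0.05 7 x [-0.003  0.003] y [-0.039 -0.037 -0.023]
toolz -0.04 3 x [-0.003  0.01 ] y [-0.044 -0.038 -0.037]
```

View pics/z8.png

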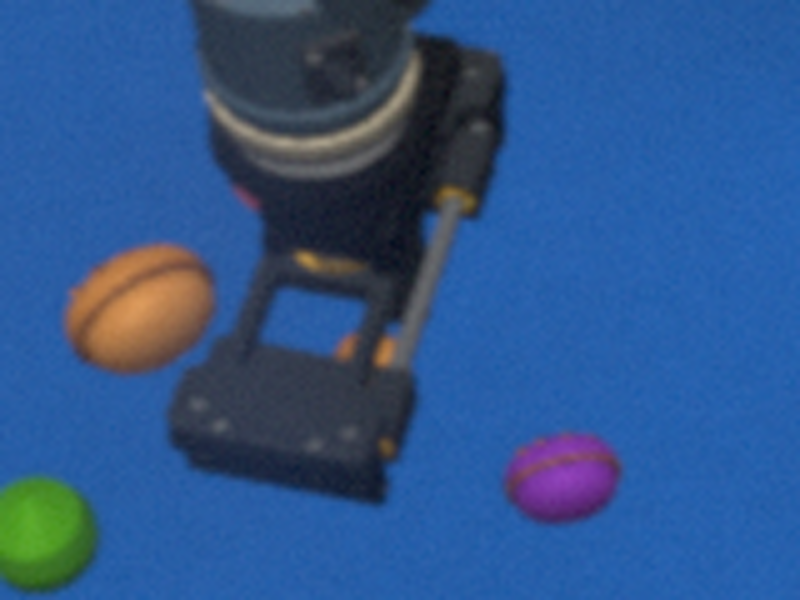

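>>> arm_command(
  targets=[
    [0,0,0.1,0,7.5],
    [0,0,0.2,0,7.5],
    [0,0,0.3,0,7.5],
    [0,0,0.3,0,7.5],
  ],
)

```text
time: 7.1
position: [0.4526, -0.1933, -0.0331]
tool_rot: [0.82, 0.572, -0.0, -0.0]
ft_force: [-0.3, -0.1, -0.4]
grip_width: 0.0749
```

>>> arm_command(
  targets=[
    [0,0,0.1,0,7.5],
    [0,0,0.2,0,7.5],
    [0,0,0.2,0,7.5],
  ],
)

```text
time: 7.48
position: [0.4527, -0.1933, -0.0351]
tool_rot: [0.82, 0.572, -0.0, -0.0]
ft_force: [0.4, 0.5, -0.3]
grip_width: 0.0753
```

>>> arm_command(
  targets=[
    [0,0,0.1,0,7.5],
    [0,0,0.15,0,7.5],
    [0,0,0.15,0,7.5],
  ],
)

```text
time: 7.85
position: [0.4527, -0.1933, -0.0352]
tool_rot: [0.82, 0.572, 0.0, 0.0]
ft_force: [-1.2, 0.3, 11.9]
grip_width: 0.0751
```

>>> arm_command(
  targets=[
    [0,0,0.1,0,7.5],
    [0,0,0.15,0,7.5],
    [0,0,0.15,0,7.5],
  ],
)

```text
time: 8.22
position: [0.4527, -0.1933, -0.0353]
tool_rot: [0.82, 0.572, 0.0, 0.001]
ft_force: [-2.3, 1.1, 25.9]
grip_width: 0.0752
```

Contact with the table is at reported z = −0.0352, so the true tip height is the reported z plus about 35 mm. I'll rise a little and close.

>>> arm_command(
  targets=[
    [0,0,-0.45,0,7.5],
    [0,0,-0.45,0,6.5],
    [0,0,-0.45,0,5.5],
    [0,0,-0.45,0,4.5],
    [0,0,-0.45,0,3.6],
  ],
  newtons=25,
)

```text
time: 8.85
position: [0.4525, -0.1932, -0.0339]
tool_rot: [0.82, 0.572, -0.0, -0.0]
ft_force: [-0.3, 0.5, -0.6]
grip_width: 0.0457
```

>>> arm_command(
  targets=[
    [0,0,0,0,3.6],
    [0,0,0,0,3.6],
  ],
)

```text
time: 9.1
position: [0.4526, -0.1933, -0.0337]
tool_rot: [0.82, 0.572, -0.0, -0.0]
ft_force: [-0.0, -0.3, -1.1]
grip_width: 0.0457
```

```bash
python3 plan.py .4525 -.194 .10 -14.5
```

```text
t 9.1 pos [ 0.4526 -0.1933 -0.0337] yaw -20.17 tilt [-2.e-04  2.e-04 -1.e+00] F [-0.  -0.3 -1.1] w 0.0457 q [-0.63  0.74  1.91  0.    0.49 -0.28]
shift cm [-7.000e-02  1.000e-02 -1.337e+01] spin -0.099
```

Gripped at 45.7 mm, which matches the nut's length. Lifting.

>>> arm_command(
  targets=[
    [0,0,-3,0,3.6],
    [0,0,-7,0,3.6],
    [0,0,-10,0,3.6],
    [0,0,-10,0,3.6],
  ],
)

```text
time: 9.6
position: [0.4541, -0.1943, 0.0685]
tool_rot: [0.82, 0.572, 0.001, 0.003]
ft_force: [0.5, -0.3, -1.9]
grip_width: 0.0456
```

```bash
python3 plan.py .600 .0925 .07 -14.5
```

```text
t 9.6 pos [ 0.4541 -0.1943  0.0685] yaw -20.16 tilt [ 0.0043 -0.0031 -1.    ] F [ 0.5 -0.3 -1.9] w 0.0456 q [-0.63  0.54  1.87  0.    0.72 -0.28]
shift cm [31.95  3.81 -0.18] spin -0.0988
```

>>> arm_command(
  targets=[
    [4,0.5,0,-0.02,3.6],
    [9,1.1,0,-0.05,3.6],
    [14,1.7,0,-0.1,3.6],
    [19,2.3,0,-0.1,3.6],
    [24,2.9,0,-0.1,3.6],
  ],
)

```text
time: 10.22
position: [0.5622, 0.0236, 0.0649]
tool_rot: [0.79, 0.613, -0.001, -0.001]
ft_force: [0.5, -0.8, -1.2]
grip_width: 0.0457
```

>>> arm_command(
  targets=[
    [4,0.4,0,0,3.6],
    [7,0.8,0,0,3.6],
    [7.8,0.9,0,0,3.6],
    [7.8,0.9,0,0,3.6],
    [7.8,0.9,0,0,3.6],
  ],
)

```text
time: 10.85
position: [0.59, 0.0941, 0.0659]
tool_rot: [0.791, 0.612, -0.001, -0.0]
ft_force: [-0.4, -0.5, 0.4]
grip_width: 0.0456
```

```bash
python3 plan.py .600 .0925 .0 -14.5; python3 tip.py 350 100 z9.png >/dev/null;  python3 - <<'E'
from h import *
p,d=cam('top');np.save('tp.npy',p);np.save('td.npy',d)
cv2.imwrite('pics/t9.png',p[:,:,::-1])
E
```

```text
t 10.85 pos [0.59   0.0941 0.0659] yaw -14.51 tilt [-1.6e-03 -3.0e-04 -1.0e+00] F [-0.4 -0.5  0.4] w 0.0456 q [-0.03  0.65  1.6  -0.    0.89  0.22]
shift cm [0.1  1.02 6.59] spin -0.0001
```

View pics/z9.png

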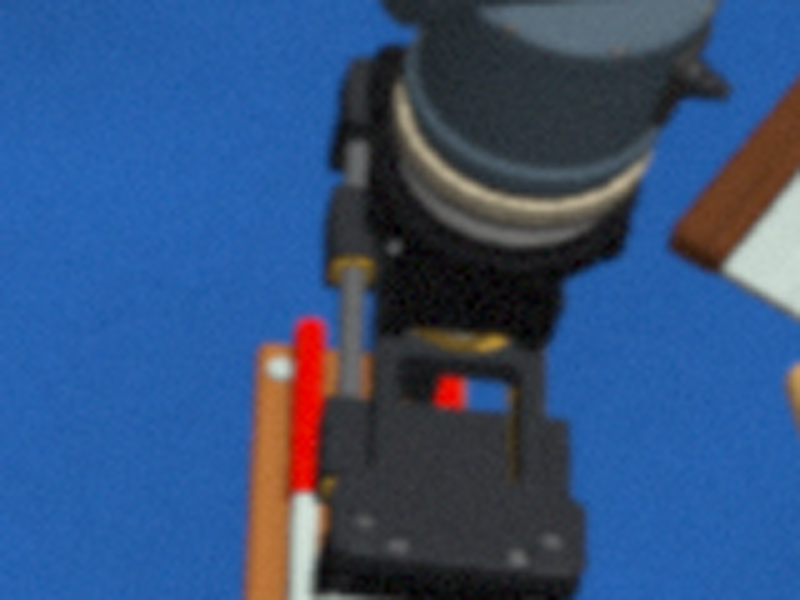

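View pics/t9.png

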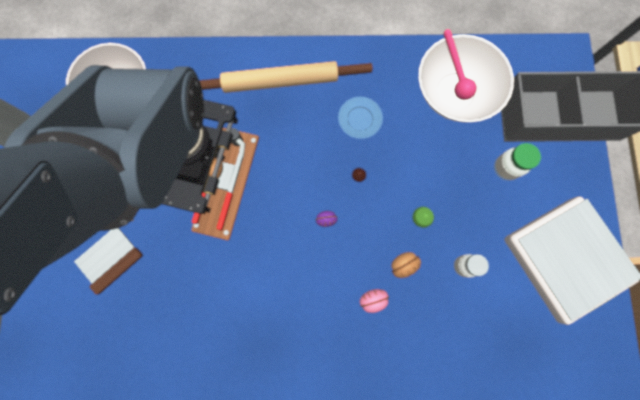

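Both views show the nut held and gone from its old place, and the other things unmoved. I'll shift over the seat and go lower to check the lateral fit.

>>> arm_command(
  targets=[
    [0.1,0.5,1,0,3.6],
    [0.1,1,2,0,3.6],
    [0.1,1,3,0,3.6],
    [0.1,1,3,0,3.6],
    [0.1,1,3,0,3.6],
  ],
)

```text
time: 11.58
position: [0.6006, 0.0938, 0.0363]
tool_rot: [0.79, 0.613, -0.0, -0.0]
ft_force: [-1.7, -0.3, -0.6]
grip_width: 0.0457
```

```bash
python3 plan.py .600 .0925 -.005 -14.5; python3 tip.py 350 100 z10.png >/dev/null;  python3 - <<'E'
from h import *
p,d=cam('top');np.save('tp.npy',p);np.save('td.npy',d)
cv2.imwrite('pics/t10.png',cv2.resize(p[90:250,160:300,::-1],None,fx=3.5,fy=3.5,interpolation=cv2.INTER_CUBIC))
E
```

```text
t 11.575 pos [0.6006 0.0938 0.0363] yaw -14.43 tilt [-5.e-04  0.e+00 -1.e+00] F [-1.7 -0.3 -0.6] w 0.0457 q [-0.03  0.7   1.59  0.    0.85  0.22]
shift cm [-0.14 -0.02  4.13] spin 0.0012
```

View pics/t10.png

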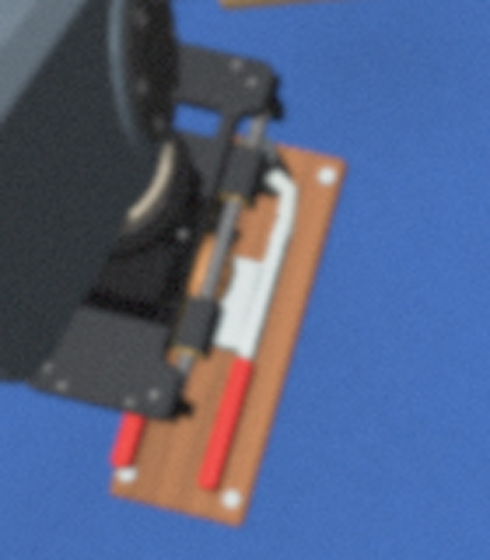

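View pics/z10.png

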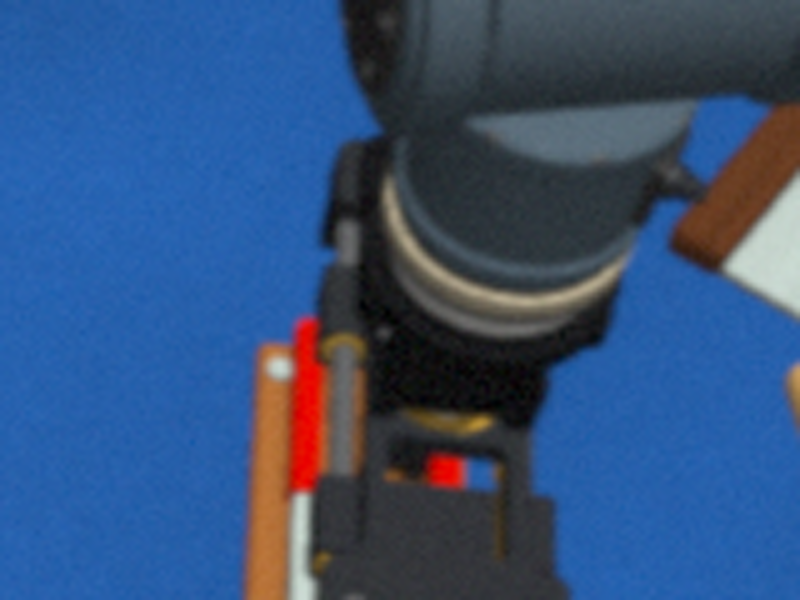

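>>> arm_command(
  targets=[
    [-0.1,0,1,0,3.6],
    [-0.15,0,2,0,3.6],
    [-0.15,0,3,0,3.6],
    [-0.15,0,3.6,0,3.6],
    [-0.15,0,3.6,0,3.6],
  ],
)

```text
time: 12.3
position: [0.5998, 0.0923, -0.0004]
tool_rot: [0.79, 0.613, -0.001, -0.001]
ft_force: [-0.2, 0.4, 0.2]
grip_width: 0.0457
```

```bash
python3 plan.py .600 .0925 -.005 -14.5
```

```text
t 12.3 pos [ 5.998e-01  9.230e-02 -4.000e-04] yaw -14.44 tilt [-1.5e-03  1.0e-04 -1.0e+00] F [-0.2  0.4  0.2] w 0.0457 q [-0.03  0.76  1.61  0.    0.78  0.22]
shift cm [0.02 0.01 0.46] spin 0.0011
```

No side contact. Going down the last few mm until the force shows the seat.

>>> arm_command(
  targets=[
    [0,0,0.2,0,3.6],
    [0,0,0.4,0,3.6],
    [0,0,0.5,0,3.6],
    [0,0,0.5,0,3.6],
  ],
)

```text
time: 12.8
position: [0.6004, 0.0923, -0.0045]
tool_rot: [0.79, 0.613, 0.0, 0.0]
ft_force: [0.1, -0.8, -1.0]
grip_width: 0.0457
```

>>> arm_command(
  targets=[
    [0,0,0.1,0,3.6],
    [0,0,0.1,0,3.6],
  ],
)

```text
time: 13.05
position: [0.6004, 0.0923, -0.0056]
tool_rot: [0.79, 0.613, -0.0, -0.0]
ft_force: [0.3, 0.1, -0.8]
grip_width: 0.0455
```

>>> arm_command(
  targets=[
    [0,0,0.05,0,3.6],
    [0,0,0.05,0,3.6],
  ],
)

```text
time: 13.3
position: [0.6004, 0.0923, -0.0059]
tool_rot: [0.79, 0.613, 0.0, 0.0]
ft_force: [0.2, 0.5, 0.5]
grip_width: 0.0459
```

>>> arm_command(
  targets=[
    [0,0,0.05,0,3.6],
    [0,0,0.05,0,3.6],
  ],
)

```text
time: 13.55
position: [0.6005, 0.0923, -0.0059]
tool_rot: [0.79, 0.613, 0.0, 0.0]
ft_force: [-1.1, -0.6, 5.8]
grip_width: 0.0456
```

Seated. Opening and rising straight up.

>>> arm_command(
  targets=[
    [0,0,-0.1,0,4.8],
    [0,0,-0.1,0,5.4],
    [0,0,-0.1,0,6],
    [0,0,-0.1,0,6],
    [0,0,-1,0,6],
  ],
)

```text
time: 14.18
position: [0.5996, 0.0923, 0.003]
tool_rot: [0.79, 0.613, -0.001, -0.001]
ft_force: [-0.2, 0.0, 0.2]
grip_width: 0.0594
```

>>> arm_command(
  targets=[
    [0,0,-2,0,6],
    [0,0,-5,0,6],
    [0,0,-9,0,6],
    [0,0,-9,0,7.5],
  ],
)

```text
time: 14.68
position: [0.6035, 0.0923, 0.0975]
tool_rot: [0.79, 0.613, 0.003, 0.003]
ft_force: [0.4, 0.6, -0.8]
grip_width: 0.0643
```

```bash
python3 plan.py .5277 .1115 .10 75.5
```

```text
t 14.675 pos [0.6035 0.0923 0.0975] yaw -14.43 tilt [ 8.5e-03 -2.0e-04 -1.0e+00] F [ 0.4  0.6 -0.8] w 0.0643 q [-0.03  0.62  1.56  0.    0.96  0.22]
shift cm [-0.03 -7.81 -0.32] spin -1.5696
```

>>> arm_command(
  targets=[
    [0,-1.5,0,-0.17,8],
    [0,-3,0,-0.34,8.5],
    [0,-4.5,0,-0.51,8.5],
    [0,-6,0,-0.68,8.5],
    [0,-7.5,0,-0.85,8.5],
  ],
)

```text
time: 15.3
position: [0.5264, 0.1111, 0.0927]
tool_rot: [0.465, 0.885, -0.0, -0.001]
ft_force: [-0.7, -0.2, 0.4]
grip_width: 0.0848
```

>>> arm_command(
  targets=[
    [0,0,0,-0.17,8.5],
    [0,0,0,-0.34,8.5],
    [0,0,0,-0.51,8.5],
    [0,0,0,-0.68,8.5],
    [0,0,0,-0.72,8.5],
  ],
)

```text
time: 15.92
position: [0.5269, 0.111, 0.0927]
tool_rot: [0.125, 0.992, -0.0, -0.001]
ft_force: [0.1, 0.4, 0.2]
grip_width: 0.0848
```

```bash
python3 plan.py .5277 .1115 .0 75.5; python3 tip.py 350 130 z11.png >/dev/null;  python3 - <<'E'
from h import *
p,d=cam('top');np.save('tp.npy',p);np.save('td.npy',d)
cv2.imwrite('pics/t11.png',cv2.resize(p[90:250,160:300,::-1],None,fx=3.5,fy=3.5,interpolation=cv2.INTER_CUBIC))
E
```

```text
t 15.925 pos [0.5269 0.111  0.0927] yaw 75.63 tilt [-0.0017 -0.     -1.    ] F [0.1 0.4 0.2] w 0.0848 q [-0.    0.55  1.74 -0.    0.86 -1.32]
shift cm [-0.08  0.08  9.27] spin 0.0023
```

View pics/t11.png

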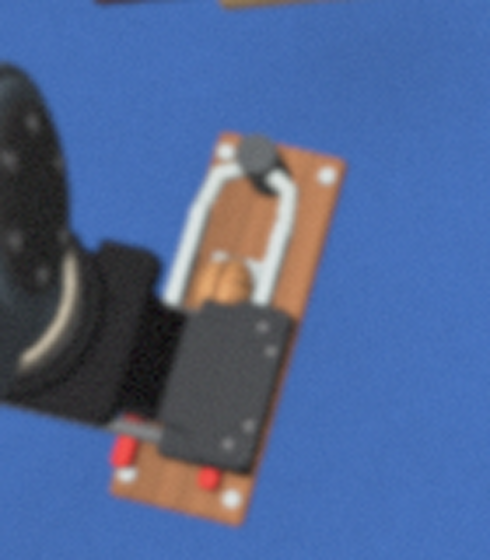

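View pics/z11.png

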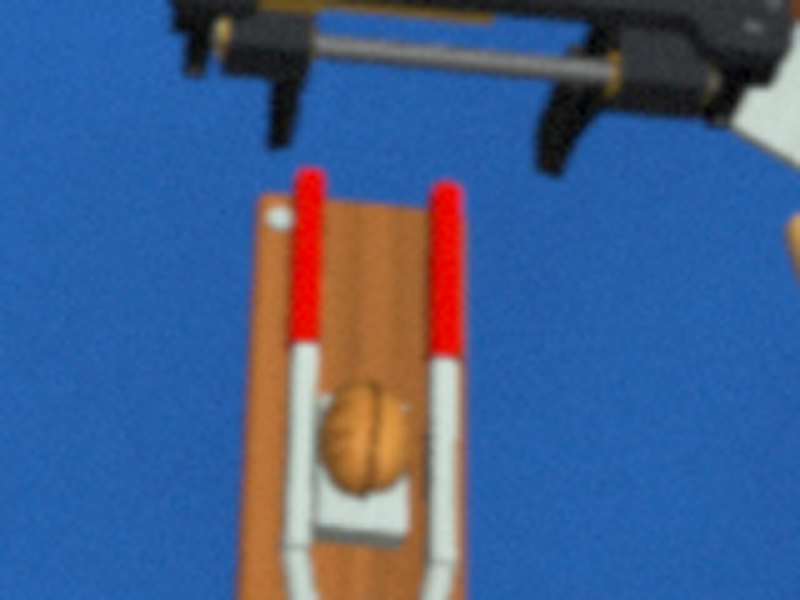

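The nut lies on the seat at z11 (367,438), long axis along the handles. I'll check its position and the fingertips numerically.

Run:
```python
from meas import *
p=np.load('sp.npy');d=np.load('sd.npy');h=cv2.cvtColor(p,cv2.COLOR_RGB2HSV)
a=np.radians(-14.5);ax=np.array([np.cos(a),np.sin(a)]);nx=np.array([-ax[1],ax[0]]);G=np.array([.6003,.0927])
Z=[]
for v in range(200,240):
  for u in range(408,440):
    w=dep('scene',u,v,d)
    if .04<w[2]<.07 and h[v,u,1]>100: Z.append(w)
Z=np.array(Z);q=Z[:,:2]-G;print(len(Z),'nut ax',np.percentile(q@ax,[1,50,99]).round(4),'lat',np.percentile(q@nx,[1,50,99]).round(4),'z',np.percentile(Z[:,2],[50,98]).round(4))
for x,y in((280,145),(550,168),(280,135),(550,155),(292,120)):
    w=dep('scene',350+x/5,130+y/5,d);print(w.round(3),((w[:2]-[.5277,.1115])@ax).round(4),((w[:2]-[.5277,.1115])@nx).round(4))
```

```text
335 nut ax [-0.0361  0.0062  0.0219] lat [-0.0178 -0.0032  0.0215] z [0.0575 0.0633]
[0.526 0.064 0.132] 0.0108 -0.0466
[0.55  0.153 0.135] 0.0115 0.046
[0.525 0.063 0.136] 0.0094 -0.0473
[0.547 0.153 0.139] 0.0085 0.0453
[0.526 0.066 0.147] 0.0103 -0.0446
```

>>> arm_command(
  targets=[
    [0,0.1,3,0,8.5],
    [0,0.1,6,0,8.5],
    [0,0.1,8.5,0,8.5],
    [0,0.1,10.1,0,8.5],
    [0,0.1,10.1,0,8.5],
  ],
)

```text
time: 16.65
position: [0.527, 0.1119, -0.0087]
tool_rot: [0.126, 0.992, -0.0, -0.001]
ft_force: [-0.2, -0.1, 0.7]
grip_width: 0.0851
```

>>> arm_command(
  targets=[
    [0,0,0,0,7.5],
    [0,0,0,0,6.8],
    [0,0,0,0,6.4],
    [0,0,0,0,6.4],
  ],
  newtons=30,
)

```text
time: 17.15
position: [0.5283, 0.1119, -0.0071]
tool_rot: [0.126, 0.992, 0.0, 0.0]
ft_force: [-0.8, 0.3, 2.1]
grip_width: 0.0646
```

```bash
python3 plan.py .5277 .1115 -.009 75.5; python3 tip.py 350 130 z12.png >/dev/null
```

```text
t 17.15 pos [ 0.5283  0.1119 -0.0071] yaw 75.52 tilt [ 8.e-04  0.e+00 -1.e+00] F [-0.8  0.3  2.1] w 0.0646 q [ 0.    0.72  1.79  0.    0.64 -1.32]
shift cm [ 0.04 -0.06  0.19] spin 0.0003
```

View pics/z12.png

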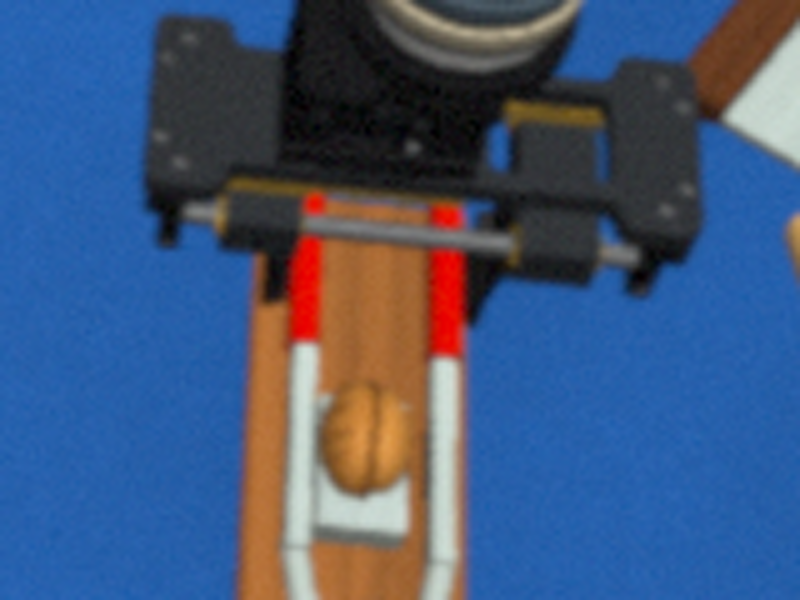

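The fingers are outside both red grips and near their front halves (z12 (275,270) and (485,290)), and the nut is still in place. Squeezing.

>>> arm_command(
  targets=[
    [0,0,0,0,5.8],
    [0,0,0,0,5.2],
    [0,0,0,0,4.6],
    [0,0,0,0,4.0],
    [0,0,0,0,3.5],
  ],
  newtons=30,
)

```text
time: 17.82
position: [0.5264, 0.1121, -0.0077]
tool_rot: [0.126, 0.992, -0.0, -0.001]
ft_force: [-5.0, 1.8, 3.9]
grip_width: 0.0382
```

>>> arm_command(
  targets=[
    [0,0,0,0,3.5],
    [0,0,0,0,3.5],
    [0,0,0,0,3.5],
    [0,0,0,0,3.5],
  ],
)

```text
time: 18.32
position: [0.5264, 0.1121, -0.0077]
tool_rot: [0.126, 0.992, -0.0, -0.002]
ft_force: [-4.5, 0.5, 3.6]
grip_width: 0.0372
```

```bash
python3 plan.py .5277 .1115 -.009 75.5; python3 tip.py 350 130 z13.png >/dev/null
```

```text
t 18.325 pos [ 0.5264  0.1121 -0.0077] yaw 75.52 tilt [-3.1e-03  2.0e-04 -1.0e+00] F [-4.5  0.5  3.6] w 0.0372 q [ 0.    0.72  1.79  0.    0.64 -1.32]
shift cm [-0.14 -0.03  0.12] spin 0.0004
```

View pics/z13.png

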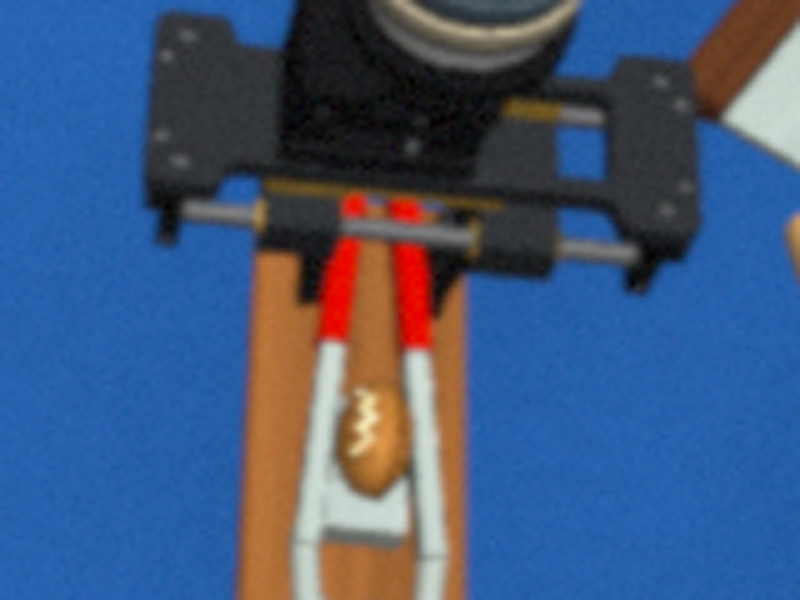

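The pale crack line shows at z13 (365,420), with the handles on their stops. I'll let them open gradually.

>>> arm_command(
  targets=[
    [0,0,0,0,4.4],
    [0,0,0,0,5],
    [0,0,0,0,5.8],
    [0,0,0,0,6.8],
    [0,0,0,0,8.5],
  ],
)

```text
time: 19.0
position: [0.5297, 0.1117, -0.0073]
tool_rot: [0.126, 0.992, 0.0, 0.002]
ft_force: [-0.9, -0.6, 1.0]
grip_width: 0.0705
```

>>> arm_command(
  targets=[
    [0,0,0,0,8.5],
    [0,0,0,0,8.5],
    [0,0,-3,0,8.5],
    [0,0,-7,0,8.5],
    [0,0,-12,0,8.5],
  ],
)

```text
time: 19.62
position: [0.5272, 0.1119, 0.113]
tool_rot: [0.126, 0.992, -0.0, -0.001]
ft_force: [0.2, 0.4, -0.1]
grip_width: 0.0849
```

>>> arm_command(
  targets=[
    [3,0,-2,0,8.5],
    [6,0,-3,0,8.5],
    [8,0,-3,0,8.5],
    [8,0,-3,0,8.5],
  ],
)

```text
time: 20.12
position: [0.449, 0.1322, 0.1427]
tool_rot: [0.126, 0.992, -0.0, -0.0]
ft_force: [0.1, -0.5, 0.0]
grip_width: 0.0851
```

```bash
python3 plan.py .5277 .1115 .1 75.5; python3 tip.py 350 130 z14.png >/dev/null
python3 - <<'E'
from h import *
p,d=cam('top')
cv2.imwrite('pics/t14.png',cv2.resize(p[90:250,160:300,::-1],None,fx=3.5,fy=3.5,interpolation=cv2.INTER_CUBIC))
E
```

```text
t 20.125 pos [0.449  0.1322 0.1427] yaw 75.57 tilt [-8.e-04 -1.e-04 -1.e+00] F [ 0.1 -0.5  0. ] w 0.0851 q [ 0.05  0.39  1.86 -0.    0.89 -1.27]
shift cm [-8.14 -0.05  4.27] spin 0.0012
```

View pics/z14.png

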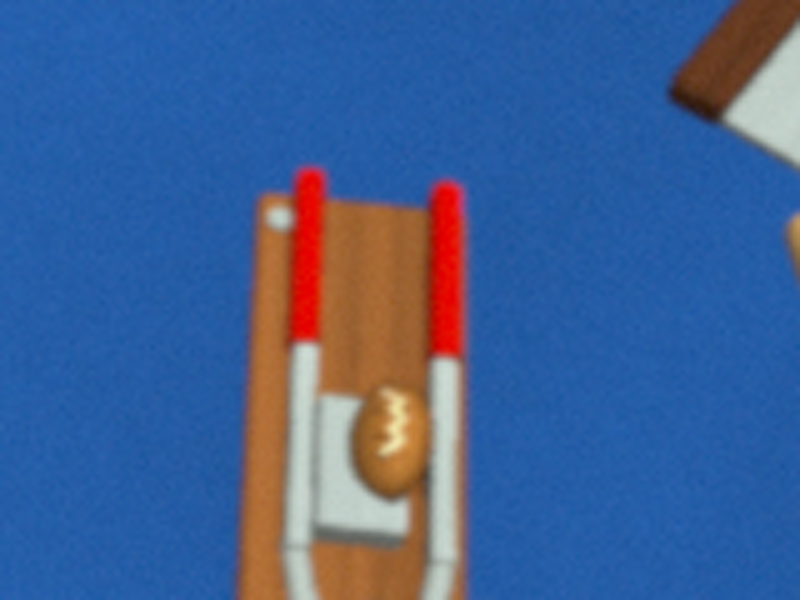

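View pics/t14.png

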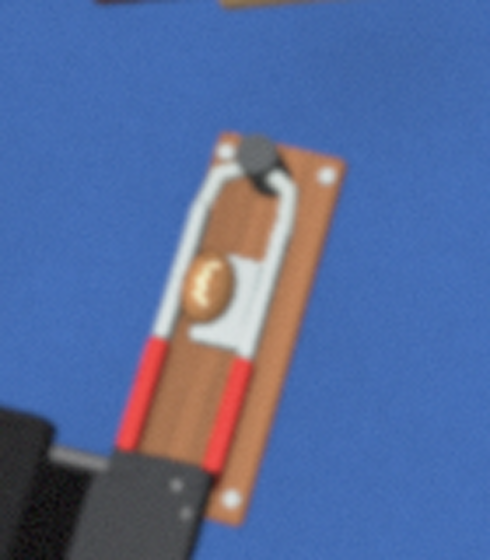

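The handles are open again and the cracked nut rests on the seat against the left jaw. I'll measure its final offset and height.

Run:
```python
from meas import *
o=robot.get_obs();print(o['time'],o['joint_velocities'].round(3))
a=np.radians(-14.5);ax=np.array([np.cos(a),np.sin(a)]);nx=np.array([-ax[1],ax[0]]);G=np.array([.6003,.0927])
for n,(x0,y0,x1,y1) in(('scene',(415,200,442,235)),('top',(205,160,232,185))):
    p,d=cam(n);h=cv2.cvtColor(p,cv2.COLOR_RGB2HSV);Z=[]
    for v in range(y0,y1):
      for u in range(x0,x1):
        w=dep(n,u,v,d)
        if .045<w[2]<.075 and (h[v,u,1]>90 or w[2]>.056): Z.append(w)
    Z=np.array(Z);q=Z[:,:2]-G;t=Z[:,2]>.057
    print(n,len(Z),'ax',np.percentile(q@ax,[2,50,98]).round(4),'lat',np.percentile(q@nx,[2,50,98]).round(4),'z',np.percentile(Z[:,2],[50,98]).round(4),'top part',(q[t]@ax).mean().round(4),(q[t]@nx).mean().round(4),t.sum())
```

```text
20.225 [-0.007  0.014 -0.018  0.001 -0.     0.001]
scene 298 ax [-0.0366  0.0068  0.0233] lat [-0.0053  0.0065  0.0247] z [0.0598 0.0656] top part 0.0036 0.007 204
top 235 ax [-0.0194 -0.0005  0.0213] lat [-0.0052  0.0058  0.0187] z [0.0603 0.0662] top part 0.0006 0.0076 179
```

The cracked nut is upright: its top is at about 62–65 mm, and seat plus nut height is 62. Its centre is about 1 mm along and 7 mm across from the seat point, on a seat that is ±17 mm wide. The arm is clear, so I'm handing in.

```bash
python3 -c "
from rig import robot
print(robot.hand_in())"
```

```text
the job is handed in; nothing more can be done
None
```

The smaller tan walnut is cracked and resting on the nutcracker's seat, and both handles have sprung open. I gripped it by its ends, set it whole on the seat with its length along the handles, squeezed both grips to the stops at 30 N, then let go. The job was handed in at about 20 s of the 56 s allowed.

**Last checks:** A pale crack line shows on top of the nut and both handles are fully open. The nut sits upright on the seat, about 1 mm along and 7 mm across from the seat point, resting against the left jaw. The arm was clear of everything, and I saw nothing else on the table moved.

**What disagreed or failed:**
- **Missed first grasp:** the true fingertip height was about 35 mm more than the reported TCP height, so the first grasp closed above the nut without touching it. I measured the difference by touching the table lightly (up to 26 N) and corrected for it.
- **Nut off-centre:** the handles carried the nut about 7 mm toward the left jaw as they opened. I left it there because it is still on the seat.

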